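# Hang the iron-rest bracket on its keyhole screw

## Robot

A 7-joint arm with a two-finger parallel gripper is mounted at the origin on the work surface. World frame = base frame: x ahead of the robot, y to its left, z up, the work surface at z = 0. Lengths are in m, angles in rad, forces in N, time in s.
With the tool pointing down it reaches from about 0.4 to 0.925 m from the base axis. Payload 5.6 kg.
Tool frame: the origin (TCP) lies at the very end of the fingers, on their centre line; the grasp point (between the pads) lies 19 mm behind it; z points along the fingers, y is the line along which they close (so a half turn about z gives the same grasp; the last joint's range is limited). The gripper opens to 85 mm and grips with 20 to 120 N. Pads are 22 mm wide; open, the fingers measure 114 mm over their backs; the gripper's body (76 mm by 85 mm) begins 54 mm behind the grasp point. The pads swing forward as they close: fully open they stand 13 mm farther back than shut.
Start: joints at [1.274, 0.468, -0.012, 1.603, 0.006, 1.071, -0.056], TCP at [0.163, -0.629, 0.231] pointing down, gripper open.
Joint ranges: [-2.53, 2.53], [-0.31, 2.02], [-1.57, 1.55], [0.28, 2.44], [-1.29, 4.43], [0.15, 1.84], [-2.92, 2.92]. Speed limits (rad/s): [2.57, 2.57, 3.14, 3.14, 3.14, 3.14, 3.14].

## Interface

Orientations are given as a 3x3 rotation matrix whose columns are the frame's x, y, z axes.
In Python, from bench import ctrl, viewer, workorder gives the robot as it stands.
- The arm moves only by the tool carry_out, never from a script. Its argument "commands" is a list of rows, each a list of 6 numbers: the shift along the tool's x, y, z in cm, then the turn, a rotation vector about the tool's x, y, z in degrees. In form: [[dx, dy, dz, wx, wy, wz], ...]. A call has 1 to 8 rows; each row is the pose to reach, as a shift and turn from the pose commanded when the call began, along the tool's axes at that moment; what a row does not reach only later rows make up. A row lasts 1/8 s, in which the tool goes at most 62.5 mm and 10.7 degrees, less where a joint would pass 70% of its speed; a pose out of reach is approached as far as the arm can. A call with a gripper value outside its range is refused whole. "hand" is the opening, from 0 (shut) to 1 (fully open), set as the call begins (left out, the last holds). The fingers move at their own pace and stop on an object; "force" is the grip in N (left out, the last holds). Time passes only in rows, so rows that repeat a pose let the fingers close. It gives the time, the measured TCP pose, the force, the opening and the grip force at its end, in the units of the state.
- ctrl.sense(): the state, without advancing time (a new reading comes with each control period).
- viewer.read_camera(name): name is "scene" or "top" or "wrist"; returns the picture (384x512x3 uint8, red, green, blue); there is no depth.
- viewer.camera_model(name): a dict with "K" (3x3 intrinsics, pixels), "R" (3x3) and "t" (3): a world point X has camera coordinates R X + t. Camera axes: x right, y down, z forward; pixel columns grow to the right and rows downward; lengths in m; the calibration is good to about 2 mm. A picture is of the moment at which its call begins: read the wrist's pose just before it. camera_model takes no time and is no camera call; for the wrist camera it gives the pose at the moment of the call.
- workorder.close_job(): hands the job in; it is judged then, once.
Trained networks look in the newest picture that a camera, given by its name, has taken for a name from the list of things; names that differ only in an ending like _2 or _b are one class to them, and where a whole thing is asked for, a point or a joint stands for the part that bears it (a point fixed in the world has none). Each returns a list of dicts, best first, with "score" (0 to 1); they miss things now and then, are a little off and sometimes report something else, mostly with a low value. They report only what shows in the picture. A call takes as long as a camera call. They do not tell look-alikes from the thing itself.
- viewer.cut_out(thing, camera): "pixels" (384x512 bool, what is visible of it) and "bbox" ([left, top, right, bottom] in pixels, round what is visible of it).
The state is a dict: "time": time; "joint_pos": joint angles; "qvel": joint speeds; "joint_torque": joint torques, N m; "tool_pos": TCP position; "eef_rot": TCP orientation; "contact_force": force on the tool from outside, world axes, zero at the start; "wrist_torque": the same for the moment, N m; "finger_gap": finger opening in m; "grip_force": force on a finger pad.
Only numpy, scipy, OpenCV 4.12 (cv2) and the standard library are available. Lean on these libraries where they do the work, as an engineer would, in place of code of your own. Each camera call takes 0.05 s, during which the arm holds its last target. There are 200 camera calls.

## Task

Pick up the soldering-iron rest bracket by its top tab and hang it on the short aluminium upright: put the keyhole in its back plate over the screw head, press the plate flush and slide it down until the spring catch pin snaps out into the plate's lock hole. Let go and leave it hanging there, locked. Work gently, never forcing the bracket against the upright, and leave everything else on the bench where it is.

Things in the scene. Friction and masses are not known exactly. Their poses are not given: they have to be found in the camera images.
- upright: Rigid fixed aluminium profile, 60 mm wide (y), 40 deep, 150 tall; its dark foot plate (70 x 110 x 8) lies behind the mounting face. Origin: bench level, middle of the mounting face. +x points out of that face, to where the bracket goes (roughly away from the robot), z up. Keep the force between bracket and upright, screw or pin below about 20 N (limit 35 N); do not push them with the gripper.
- screw_middle (a point): Point on the upright's face, y = 0, 95 mm up: the MIDDLE of the range of heights of the screw. The real screw is clamped up to 15 mm above or below, differently each time, and is not measured: find it by touch or by eye. It stands out along +x at y = 0: neck 7 mm diameter, 6.5 long from the face, then a head 12 mm diameter, 4 thick (front 10.5 mm off the face).
- catch (a joint): Sprung brass pin, 8 mm diameter, round tip, always exactly 32 mm above the screw's axis (moves with it); sticks 5 mm out of the face. Value in m: 0 = out, grows as it is pressed in (0.005 = level with the face). Spring 2 N at 0, 4.5 N at 0.005. Above 0.003 while solid plate lies over it; back below 0.0015 once snapped into the lock hole.
- bracket: Loose dark steel bracket, about 0.35 kg, standing on its tray. Origin: lower edge of the back face of its plate, in the middle; x out of the plate's front (tray side), y across, z up. Hung, its axes are parallel to the upright's. Plate: x 0 to 5 mm, 70 wide, 105 high. Tray in front to x = 65, 70 wide, 14 high, floor level with the plate's lower edge; above it a wire loop up to 77 mm.
- keyhole (a point): Centre of the keyhole's round (eight-sided) entry hole, 16 mm across, on the plate's back face, 35 mm above the bracket's origin. A slot 9 mm wide rises from it and ends 60 mm above the origin, so fully home the screw's axis is 56.5 mm above the origin (21.5 mm of slide down). Lock hole for the pin: 11 mm square, centred 88.5 mm above the origin.
- tab (a point): Where to grip the bracket: centre of its top tab, 153 mm above and 6 mm in front of the bracket's origin. The tab is 12 mm thick (x), 30 wide (y), its top 170 mm above the origin. Grip here or higher, so that the fingertips clear the upright's top when hung.
- tweezers: Pair of dark tweezers lying on the bench, 140 mm long, 6 mm high; origin at bench level near the middle. Bystander, leave alone.
- phone: Phone in a tan case, 150 x 75 x 10 mm, lying flat; origin centre of underside. Bystander, leave alone.
- circuit: Small blue circuit board, 55 x 40 x 9 mm; origin centre of underside. Bystander, leave alone.
- foam: White foam block, 60 x 40 x 18 mm; origin centre of underside. Bystander, leave alone.
- spool: Solder spool standing on its flange, 52 mm diameter, 34 mm high; origin centre of underside. Bystander, leave alone.
- driver: Screwdriver with black handle, 170 mm long, lying; origin on its axis' foot near the middle. Bystander, leave alone.
- tipcup: Steel cup for spare tips, 56 mm diameter, 45 mm high; origin centre of underside. Bystander, leave alone.
Mind the look-alikes: they are no part of the job. What is shaped like the upright but purple is not meant. Several things look just like the bracket: the one meant starts nearest to the robot's base.

How it is judged:
By the outcome, as a careful person would: the job done as asked, in the order asked, and still so for the second after the job is handed in, with the robot touching nothing.
It also fails if it takes over 43 s, if anything falls off the work surface, if the arm or the gripper's body presses on something with over 40 N, if the wrist force passes 120 N, or if a joint passes its speed limit or range.

## Working session

There is one attempt and no reset: what is moved stays moved. The work goes in short steps, Python scripts to look and compute and a tool call to move; the robot and the scene stay as the last step left them, time stands still between calls to the robot, and variables do not carry over. Pictures are saved under pics/ and viewed, at most 11 in all, crops included, and the job is handed in when it is done.

Besides the shell and the picture viewer there is one more tool, called after ">>>" in YAML: its name, and indented under it one key for each argument. carry_out: Moves the arm, as the interface text tells. Its arguments: {"type":"object","properties":{"commands":{"type":"array"},"hand":{"type":"number"},"force":{"type":"number"}},"required":["commands"]}

```bash
ls; mkdir -p pics
python3 - <<'E'
from bench import ctrl, viewer
import cv2, numpy as np
s=ctrl.sense();print(s['time'],s['tool_pos'],s['eef_rot'],s['finger_gap'])
ims=[viewer.read_camera(n) for n in("top","scene")]
for n,i in zip(("top","scene"),ims):
    cv2.imwrite(f"pics/{n}0.png",cv2.resize(i[:,:,::-1],(800,600)))
    m=viewer.camera_model(n);print(n,np.round(m['K'],1).tolist(),np.round(m['R'],3).tolist(),np.round(m['t'],3), 'campos',np.round(-m['R'].T@m['t'],3))
    for th in("bracket","upright"):
        for d in viewer.cut_out(th,n): print(n,th,round(d['score'],2),d['bbox'],d['pixels'].sum())
E
```

```text
pics
0.0 [ 0.16299874 -0.62864862  0.23032483] [[ 9.67973814e-01  2.51050532e-01 -5.70453855e-04]
 [ 2.51051147e-01 -9.67972350e-01  1.68866370e-03]
 [-1.28243638e-04 -1.77779534e-03 -9.99998411e-01]] 0.08516918794126696
top [[450.5, 0.0, 254.9], [0.0, 450.5, 181.0], [0.0, 0.0, 1.0]] [[-0.014, -1.0, 0.005], [-0.985, 0.013, -0.173], [0.173, -0.007, -0.985]] [0.165 0.605 1.593] campos [0.323 0.168 1.673]
top bracket 0.96 [99.4, 199.6, 134.9, 226.1] 472
top bracket 0.79 [242.1, 190.6, 264.0, 216.0] 329
top bracket 0.66 [234.1, 160.4, 256.8, 187.0] 359
top upright 0.66 [274.6, 231.4, 302.5, 257.2] 599
top upright 0.59 [315.3, 204.0, 347.4, 231.7] 681
scene [[389.4, 0.0, 256.2], [0.0, 389.4, 190.9], [0.0, 0.0, 1.0]] [[0.63, 0.776, -0.005], [0.661, -0.54, -0.521], [-0.407, 0.325, -0.854]] [-0.508 -0.242  1.727] campos [ 1.183 -0.298  1.346]
scene bracket 0.92 [317.7, 100.7, 338.7, 139.8] 539
scene bracket 0.82 [261.0, 184.0, 276.3, 216.9] 320
scene bracket 0.63 [229.8, 163.2, 258.0, 202.3] 555
scene upright 0.93 [160.6, 199.3, 196.1, 234.0] 723
scene upright 0.72 [180.9, 161.2, 211.1, 197.8] 615
```

View pics/top0.png

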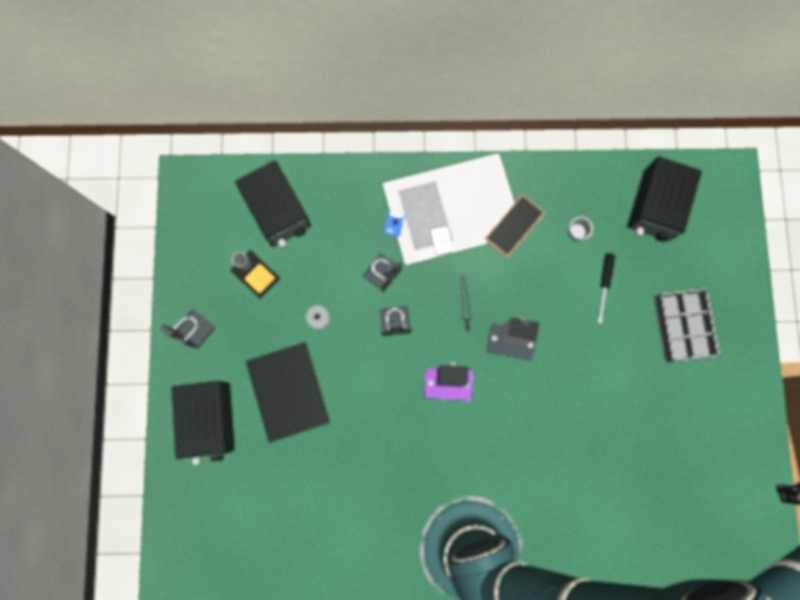

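View pics/scene0.png

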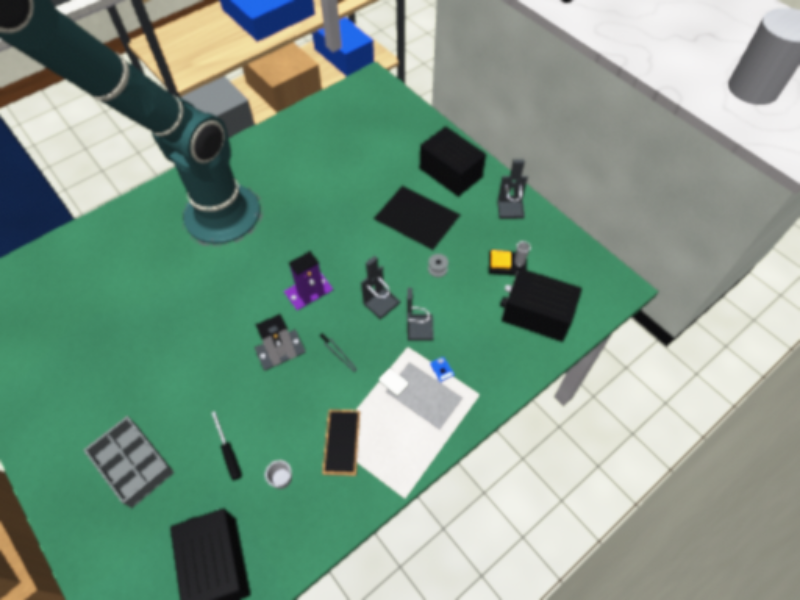

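The nearest bracket is at about (395,320) in the top view and (378,285) in the scene view. The grey upright is at (513,338) top and (280,340) scene; the purple one is the decoy. Next I'll zoom in and get rough positions.

```bash
cat > h.py <<'E'
import numpy as np, cv2
from bench import ctrl, viewer
def ground(n,uv,z=0.,m=None):
    m=m or viewer.camera_model(n); K,R,t=map(np.array,(m['K'],m['R'],m['t']))
    c=-R.T@t; d=R.T@np.linalg.inv(K)@np.array([uv[0],uv[1],1.]); return c+d*(z-c[2])/d[2]
def proj(n,X,m=None):
    m=m or viewer.camera_model(n); K,R,t=map(np.array,(m['K'],m['R'],m['t']))
    p=(K@(R@np.atleast_2d(X).T+t[:,None])); return (p[:2]/p[2]).T
E
python3 - <<'E'
from h import *
a=viewer.read_camera("top");b=viewer.read_camera("scene")
A=a[185:240,230:360];B=b[155:245,150:285]
f=lambda i:cv2.resize(i[:,:,::-1],(600,int(600*i.shape[0]/i.shape[1])),interpolation=cv2.INTER_CUBIC)
cv2.imwrite("pics/z.png",cv2.resize(np.vstack([f(A),f(B)]),None,fx=.9,fy=.9))
for n,th in(("top","bracket"),("top","upright"),("scene","upright"),("scene","bracket")):
    (a,b_)[0] if 0 else None
    for d in viewer.cut_out(th,n):
        l,t,r,bt=d['bbox']; ys,xs=np.nonzero(d['pixels'])
        print(n,th,np.round(ground(n,(xs.mean(),ys.mean()),.05),3), cv2.minAreaRect(np.c_[xs,ys].astype(np.float32)))
E
```

```text
top bracket [0.638 0.196 0.05 ] ((244.3423309326172, 172.48846435546875), (17.62886619567871, 21.75103759765625), 37.87498474121094)
top bracket [0.506 0.642 0.05 ] ((119.23076629638672, 209.15382385253906), (31.063207626342773, 23.297405242919922), 33.690067291259766)
top upright [0.378 0.047 0.05 ] ((286.0, 243.0), (22.0, 30.0), 90.0)
scene upright [0.373 0.045 0.05 ] ((193.86793518066406, 178.96226501464844), (28.94431495666504, 27.77877426147461), 60.945396423339844)
scene bracket [0.508 0.167 0.05 ] ((239.86009216308594, 183.88304138183594), (36.7765998840332, 19.912193298339844), 61.69924545288086)
scene bracket [0.647 0.187 0.05 ] ((268.5, 201.5), (33.0, 17.0), 90.0)
scene bracket [0.493 0.656 0.05 ] ((327.40570068359375, 120.03690338134766), (16.386966705322266, 36.93858337402344), 5.194429397583008)
```

View pics/z.png

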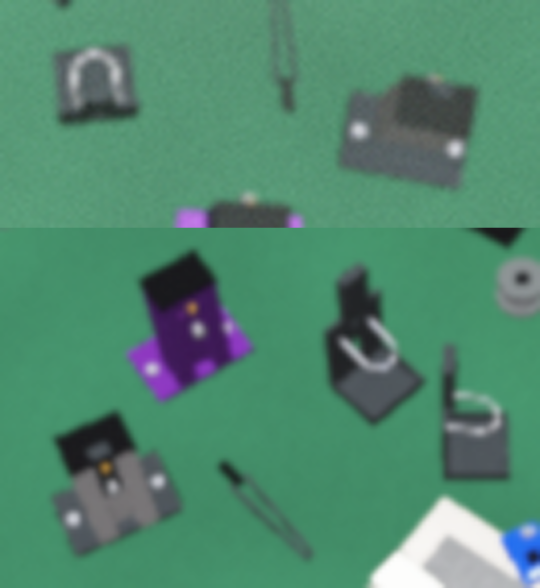

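The zoomed view shows the brass pin (scene px ~176,215) and the screw (~178,220) on the upright's far face. The bracket has its plate toward the robot and a yaw of about +9°; the upright's yaw is about -10°. Next I'll check the wrist camera mounting.

Run:
```python
from h import *
s=ctrl.sense();m=viewer.camera_model("wrist");T=np.array(s['eef_rot']);p=np.array(s['tool_pos'])
R=np.array(m['R']);c=-R.T@m['t']
print(np.round(m['K'],1).tolist()); print("cam in tool",np.round(T.T@(c-p),4)); print("cam axes in tool\n",np.round(T.T@R.T,3))
A=ground("top",(316.5,216.6),.012);B=ground("top",(339.6,220.7),.012);print("bolts top",A,B)
A=ground("scene",(168.2,227.8),.012);B=ground("scene",(189.5,218.3),.012);print("bolts scene",A,B)
```

```text
[[330.5, 0.0, 261.2], [0.0, 330.5, 188.0], [0.0, 0.0, 1.0]]
cam in tool [ 7.310e-02 -1.000e-04 -1.424e-01]
cam axes in tool
 [[-0.001 -0.958 -0.287]
 [ 1.    -0.001 -0.   ]
 [ 0.    -0.287  0.958]]
bolts top [ 0.47754348 -0.06923746  0.012     ] [ 0.46123911 -0.15391985  0.012     ]
bolts scene [ 0.46337916 -0.15185893  0.012     ] [ 0.48081457 -0.06638232  0.012     ]
```

```bash
cat >> h.py <<'E'
from scipy.spatial.transform import Rotation as Ro
def toolR(yawx,tilt=0):
    "tool pointing down, its x at yaw (deg); tilt>0 turns fingers toward -toolx"
    return Ro.from_euler('z',yawx,degrees=True).as_matrix()@np.diag([1,-1,-1])@Ro.from_euler('y',-tilt,degrees=True).as_matrix()
def cmd(pos,Rt):
    s=ctrl.sense();T=np.array(s['eef_rot']);p=np.array(s['tool_pos'])
    return np.round(np.r_[T.T@(np.array(pos)-p)*100,np.degrees(Ro.from_matrix(T.T@Rt).as_rotvec())],2).tolist()
E
python3 - <<'E'
from h import *
Rt=toolR(-11,30);print(np.round(Rt,2).tolist());print(cmd([.586,-.155,.224],Rt))
E
```

```text
[[0.85, -0.19, -0.49], [-0.17, -0.98, 0.1], [-0.5, 0.0, -0.87]]
[52.83, -35.29, 0.73, 6.69, -29.49, 24.95]
```

>>> carry_out:
  commands:
    - [6,-4,0,0,0,0]
    - [12,-8,0,0,0,5]
    - [18,-12,0,1,-5,10]
    - [24,-16,0,2,-10,15]
    - [29,-19.5,0,4,-16,20]
    - [34,-23,0.3,6,-22,24]
    - [39,-26.5,0.5,6.7,-29.5,25]
    - [44,-30,0.7,6.7,-29.5,25]
  hand: 0.6

```text
time: 1.6
tool_pos: [0.4948, -0.2505, 0.2235]
eef_rot: [[0.849, -0.19, -0.493], [-0.164, -0.982, 0.096], [-0.502, -0.001, -0.865]]
contact_force: [0.8, 0.3, -0.1]
finger_gap: 0.0513
grip_force: 0.0
```

>>> carry_out:
  commands:
    - [3,-5.5,-1.8,0,0,0]
    - [6.2,-11.1,-3.6,0,0,0]
    - [6.2,-11.1,-3.6,0,0,0]
    - [6.2,-11.1,-3.6,0,0,0]

```text
time: 2.1
tool_pos: [0.5842, -0.1579, 0.2251]
eef_rot: [[0.85, -0.191, -0.492], [-0.165, -0.982, 0.095], [-0.501, 0.001, -0.866]]
contact_force: [-1.1, 0.5, 0.5]
finger_gap: 0.0515
grip_force: 0.0
```

Run:
```python
from h import *
print(ctrl.sense()['tool_pos'],ctrl.sense()['qvel'])
m=viewer.camera_model("wrist");i=viewer.read_camera("wrist")
np.savez("w1.npz",i=i,K=m['K'],R=m['R'],t=m['t'])
cv2.imwrite("pics/w1.png",cv2.resize(i[:,:,::-1],(800,600),interpolation=cv2.INTER_CUBIC))
```

```text
[ 0.58418708 -0.15788937  0.22507341] [ 0.0348351  -0.0160784   0.0282006   0.01774607  0.00765715 -0.00045456
  0.00245494]
```

View pics/w1.png

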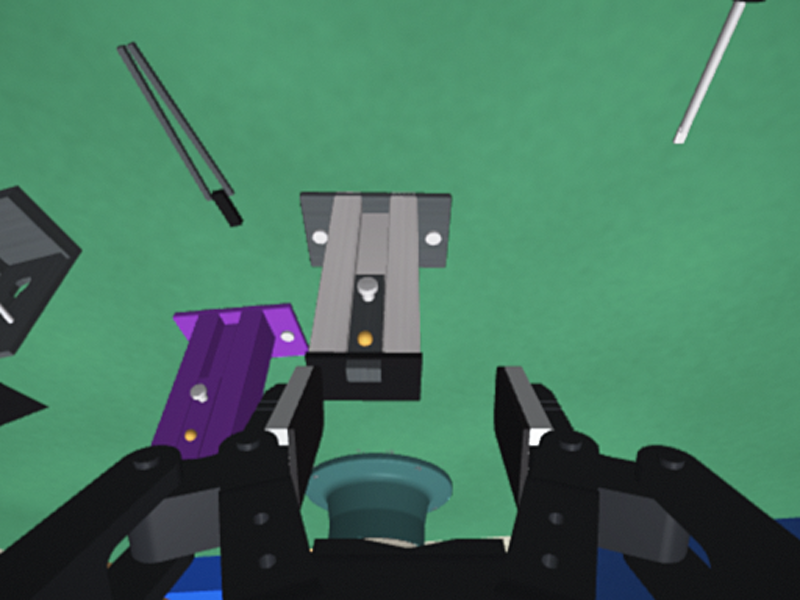

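The wrist view shows the grey upright's face clearly: foot front edge at (300–451,194), top front edge at (308–421,353), screw head at (367,287) and pin at (365,339). I'll zoom in for exact points.

Run:
```python
import numpy as np,cv2
i=np.load("w1.npz")['i'][116:260,185:297]
cv2.imwrite("pics/w1z.png",cv2.resize(i[:,:,::-1],None,fx=4,fy=4,interpolation=cv2.INTER_CUBIC))
```

```text
(no output)
```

View pics/w1z.png

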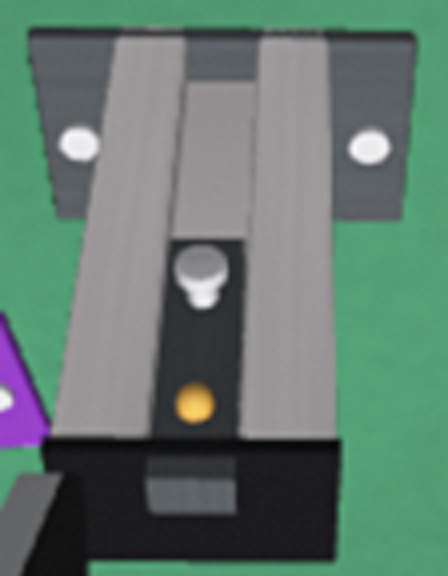

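```bash
cat > fit.py <<'E'
from h import *
from scipy.optimize import least_squares
z=np.load("w1.npz");m=dict(K=z['K'],R=z['R'],t=z['t'])
P=[((31,38),(0,.055,.008)),((413,40),(0,-.055,.008)),((46,440),(0,.03,.15)),((340,440),(0,-.03,.15)),((336,560),(-.04,-.03,.15)),
((202,265),(.0105,0,'h')),((195,403),(.002,0,'p'))]
uv=np.array([[185+(a+.5)/4-.5,116+(b+.5)/4-.5] for (a,b),_ in P])
def pts(q):
    x,y,w,h=q;L=np.array([[a,b,h if c=='h' else h+.032 if c=='p' else c] for _,(a,b,c) in P])
    return L@Ro.from_euler('z',w).as_matrix().T+[x,y,0]
f=lambda q:((proj("",pts(q),m)-uv)).ravel()
r=least_squares(f,[.5,-.115,-.19,.095],x_scale=[.01,.01,.1,.01],loss='soft_l1');print(r.x,np.degrees(r.x[2]));print(np.round(r.fun.reshape(-1,2),2))
E
python3 fit.py
```

```text
[ 0.50500038 -0.11857078 -0.20030385  0.10736782] -11.476565291332179
[[-1.51 -0.65]
 [ 1.68 -0.62]
 [ 0.21  2.3 ]
 [-0.12  2.55]
 [-0.25 -1.18]
 [-0.07  0.05]
 [ 0.17 -0.04]]
```

```bash
cat >> fit.py <<'E'
P+=[((55,438),(0,.03,.148)),((335,438),(0,-.03,.148)),((117,37),(0,.03,.008)),((327,39),(0,-.03,.008))]
P=[p for p in P if p[0] not in((46,440),(340,440))]
uv=np.array([[185+(a+.5)/4-.5,116+(b+.5)/4-.5] for (a,b),_ in P])
def g(q):
    d=Ro.from_rotvec(q[4:7]).as_matrix();mm=dict(K=m['K'],R=d@m['R'],t=d@m['t']+q[7:10])
    return np.r_[((proj("",pts(q[:4]),mm)-uv)/.6).ravel(),q[4:7]/.006,q[7:]/.002]
r=least_squares(g,np.r_[.5,-.115,-.19,.095,np.zeros(6)],x_scale=[.01,.01,.1,.01]+[.01]*6)
print(np.round(r.x,4),np.degrees(r.x[2]));print(np.round(r.fun[:2*len(P)].reshape(-1,2),2))
C=np.linalg.inv(r.jac.T@r.jac);print("sd",np.sqrt(np.diag(C))[:4])
E
python3 fit.py
```

```text
[ 0.50500038 -0.11857078 -0.20030385  0.10736782] -11.476565291332179
[[-1.51 -0.65]
 [ 1.68 -0.62]
 [ 0.21  2.3 ]
 [-0.12  2.55]
 [-0.25 -1.18]
 [-0.07  0.05]
 [ 0.17 -0.04]]
[ 5.017e-01 -1.178e-01 -2.003e-01  1.073e-01  1.800e-03 -2.000e-04
 -2.000e-04 -0.000e+00 -1.600e-03  1.500e-03] -11.476587660865212
[[-1.65  0.07]
 [ 1.99  0.08]
 [-0.91 -3.19]
 [ 0.11  0.5 ]
 [ 0.57 -0.39]
 [-1.66  0.89]
 [ 1.24  1.28]
 [-0.43  0.68]
 [ 0.87  0.3 ]]
sd [0.00271567 0.00250596 0.00954235 0.00060586]
```

Run:
```python
from h import *
print(cmd([.5,.02,.30],toolR(99)))
```

```text
[-13.84, -15.97, -0.65, -28.72, 20.18, -107.25]
```

>>> carry_out:
  commands:
    - [-1.2,-1.4,-0.5,-2.5,1.8,-9.5]
    - [-2.5,-2.9,-1,-5,3.6,-19]
    - [-3.8,-4.4,-1.2,-7.6,5.3,-28.4]
    - [-5,-5.8,-1,-10.1,7.1,-37.9]
    - [-6.3,-7.2,-0.9,-12.7,8.9,-47.3]
    - [-7.6,-8.7,-0.8,-15.2,10.7,-56.8]
    - [-8.8,-10.2,-0.7,-17.7,12.5,-66.2]
    - [-10,-11.6,-0.7,-20.3,14.2,-75.7]

```text
time: 3.15
tool_pos: [0.5238, -0.0301, 0.2821]
eef_rot: [[0.371, 0.916, -0.154], [0.918, -0.387, -0.085], [-0.137, -0.11, -0.984]]
contact_force: [-0.8, -0.3, 0.1]
finger_gap: 0.0512
grip_force: 0.0
```

Run:
```python
from h import *
print(cmd([.5,.02,.30],toolR(99)),ctrl.sense()['tool_pos'],ctrl.sense()['joint_pos'])
```

```text
[3.47, -4.31, -1.82, -8.33, 5.95, -31.37] [ 0.52381565 -0.03007358  0.28207195] [ 0.31901334  0.33700404 -0.4639345   1.72448002  0.22060744  1.2875159
 -0.60663157]
```

>>> carry_out:
  commands:
    - [1,-1.3,-0.6,-2.5,1.8,-9.5]
    - [2,-2.6,-1.2,-5,3.6,-19]
    - [3,-3.8,-1.6,-7.6,5.3,-28.4]
    - [3.5,-4.3,-1.8,-8.3,6,-31.4]
    - [3.5,-4.3,-1.8,-8.3,6,-31.4]
    - [3.5,-4.3,-1.8,-8.3,6,-31.4]

```text
time: 3.9
tool_pos: [0.5014, 0.0205, 0.2993]
eef_rot: [[-0.152, 0.988, -0.002], [0.988, 0.152, 0.001], [0.001, -0.002, -1.0]]
contact_force: [-1.1, -0.2, -0.3]
finger_gap: 0.0512
grip_force: 0.0
```

Run:
```python
from h import *
print(ctrl.sense()['tool_pos'])
m=viewer.camera_model("wrist");i=viewer.read_camera("wrist")
np.savez("w2.npz",i=i,K=m['K'],R=m['R'],t=m['t'])
Y=Ro.from_euler('z',-11.5,degrees=True).as_matrix()
p=proj("",np.array([[0,.055,.008],[0,-.055,.008],[-.07,.055,.008],[0,.03,.15],[0,-.03,.15],[-.04,.03,.15],[-.04,-.03,.15]])@Y.T+[.503,-.118,0],m);print(np.round(p,1).tolist())
a=p.min(0)-15;b=p.max(0)+15;a=np.maximum(a,0).astype(int);b=np.minimum(b,[511,383]).astype(int);print(a,b)
c=i[a[1]:b[1],a[0]:b[0]]
cv2.imwrite("pics/w2z.png",cv2.resize(c[:,:,::-1],None,fx=4,fy=4,interpolation=cv2.INTER_CUBIC));print(c.shape)
cv2.imwrite("pics/w2.png",cv2.resize(i[:,:,::-1],(800,600)))
```

```text
[0.50136849 0.02049952 0.29931642]
[[261.6, 208.2], [236.1, 273.6], [213.8, 191.6], [252.8, 278.8], [233.5, 325.9], [214.8, 266.5], [197.1, 314.7]]
[182 176] [276 340]
(164, 94, 3)
```

View pics/w2z.png

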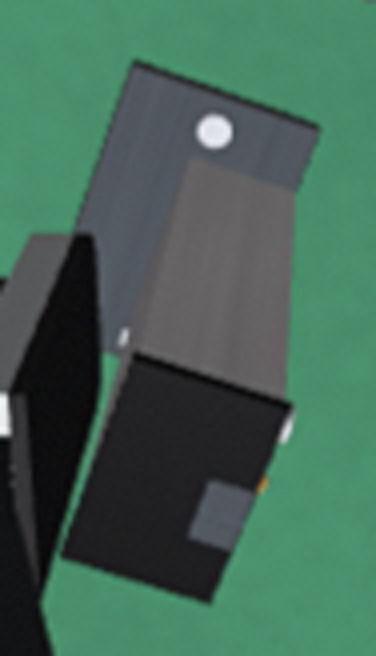

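```bash
cat > fit2.py <<'E'
from h import *
from scipy.optimize import least_squares
V=[("w1.npz",(185,116),[((31,38),(0,.055,.008),0),((413,40),(0,-.055,.008),0),((46,441),(0,.03,.15),1),((340,441),(0,-.03,.15),1),((336,560),(-.04,-.03,.15),1),((117,37),(0,.03,.008),0),((327,39),(0,-.03,.008),0),
 ((202,265),(.0105,0,0),2),((195,403),(.002,0,.032),2)]),
("w2.npz",(182,176),[((319,127),(0,.055,.008),0),((133,64),(-.07,.055,.008),0),((292,405),(0,.03,.15),1),((212,603),(0,-.03,.15),1),((133,353),(-.04,.03,.15),1),((63,556),(-.04,-.03,.15),1),((296,192),(0,.03,.008),0),((190,157),(-.04,.03,.008),0)])]
Z=[np.load(v[0]) for v in V]
def res(q):
    x,y,w,h,c=q[:5];out=[(c-.001)/.001]
    for k,(f,o,P) in enumerate(V):
        e=q[5+6*k:11+6*k];d=Ro.from_rotvec(e[:3]).as_matrix();m=dict(K=Z[k]['K'],R=d@Z[k]['R'],t=d@Z[k]['t']+e[3:])
        L=np.array([[a+(c if a==0 else -c)*(s==1),b+np.sign(b)*c*(s==1),z+h*(s==2)] for _,(a,b,z),s in P])
        uv=np.array([[o[0]+(a+.5)/4-.5,o[1]+(b+.5)/4-.5] for (a,b),_,_ in P])
        out+=list(((proj("",L@Ro.from_euler('z',w).as_matrix().T+[x,y,0],m)-uv)/.6).ravel())+list(e[:3]/.005)+list(e[3:]/.002)
    return np.array(out)
r=least_squares(res,np.r_[.503,-.118,-.2,.107,.001,np.zeros(12)],x_scale=.01)
print(np.round(r.x,4),np.degrees(r.x[2]));print(np.round(r.fun,1))
print("sd",np.sqrt(np.diag(np.linalg.inv(r.jac.T@r.jac)))[:5])
E
python3 fit2.py
python3 - <<'E'
from h import *
print(cmd([.5,.17,.34],toolR(99)))
E
```

```text
[ 5.025e-01 -1.172e-01 -2.002e-01  1.077e-01  1.100e-03  6.000e-04
  2.000e-04  1.600e-03  4.000e-04 -1.800e-03  2.500e-03 -2.300e-03
  1.000e-04 -2.500e-03  7.000e-04 -6.000e-04  1.600e-03] -11.471329407969796
[ 0.1 -1.6 -0.2  1.8  0.1 -1.3  0.7  0.8  1.3  0.3 -2.7 -0.4  0.5  0.7
  0.3 -0.3  0.5  0.  -0.5  0.1  0.   0.3  0.2 -0.9  1.3  1.   0.8 -1.
 -0.3  0.2  0.6  0.5 -0.5 -0.1  0.9 -1.1 -0.4  0.5 -0.3  0.1 -0.8 -0.5
  0.  -0.5  0.4 -0.3  0.8]
sd [0.00183024 0.00181142 0.0061299  0.00059904 0.00019439]
[14.77, 2.12, -4.06, -0.11, -0.08, -0.24]
```

>>> carry_out:
  commands:
    - [5,0.7,-1,0,0,0]
    - [10,1.4,-2,0,0,0]
    - [10,1.4,-2,0,0,0]
    - [10,1.4,-2,0,0,0]

```text
time: 4.45
tool_pos: [0.4999, 0.1222, 0.319]
eef_rot: [[-0.154, 0.988, -0.003], [0.988, 0.154, 0.001], [0.001, -0.003, -1.0]]
contact_force: [0.3, -0.2, 0.9]
finger_gap: 0.0512
grip_force: 0.0
```

Run:
```python
from h import *
print(ctrl.sense()['tool_pos'])
m=viewer.camera_model("wrist");i=viewer.read_camera("wrist")
np.savez("w3.npz",i=i,K=m['K'],R=m['R'],t=m['t'])
for d in viewer.cut_out("bracket","wrist"): print(d['score'],d['bbox'])
a=proj("",[[.5,.167,.08]],m)[0];print(a)
x0,y0=max(0,int(a[0]-65)),max(0,int(a[1]-75));print(x0,y0)
c=i[y0:y0+150,x0:x0+130]
cv2.imwrite("pics/w3z.png",cv2.resize(c[:,:,::-1],None,fx=4,fy=4,interpolation=cv2.INTER_CUBIC))
```

```text
[0.49991782 0.12215593 0.3189575 ]
0.6 [340.5, 69.2, 426.8, 159.4]
[268.13503591 116.08367467]
203 41
```

View pics/w3z.png

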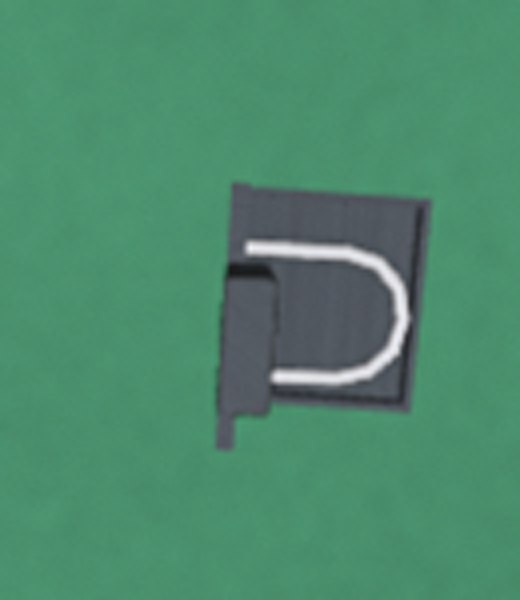

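```bash
cat > fit3.py <<'E'
from h import *
from scipy.optimize import least_squares
z=np.load("w3.npz");o=(203,41)
P=[((430,200),(.065,.035,.014)),((409,411),(.065,-.035,.014)),((226,276),(0,.015,.17)),((276,278),(.012,.015,.17)),((268,413),(.012,-.015,.17)),((219,411),(0,-.015,.17)),((233,184),(0,.035,.105)),((217,449),(0,-.035,.105)),((232,449),(.005,-.035,.105))]
L=np.array([p[1] for p in P]);uv=np.array([[o[0]+(a+.5)/4-.5,o[1]+(b+.5)/4-.5] for (a,b),_ in P])
def g(q):
    d=Ro.from_rotvec(q[3:6]).as_matrix();m=dict(K=z['K'],R=d@z['R'],t=d@z['t']+q[6:])
    return np.r_[((proj("",L@Ro.from_euler('z',q[2]).as_matrix().T+[q[0],q[1],0],m)-uv)/.6).ravel(),q[3:6]/.005,q[6:]/.002]
r=least_squares(g,np.r_[.5,.167,.15,np.zeros(6)],x_scale=.01)
print(np.round(r.x,4),np.degrees(r.x[2]));print(np.round(r.fun[:18].reshape(-1,2),1).tolist())
print("sd",np.sqrt(np.diag(np.linalg.inv(r.jac.T@r.jac)))[:3])
w=np.degrees(r.x[2]);c,s=np.cos(r.x[2]),np.sin(r.x[2]);tab=np.array([r.x[0]+.006*c,r.x[1]+.006*s]);print("tab",tab)
for zz in(.22,.138): print(cmd([*tab,zz],toolR(w+90)))
E
python3 fit3.py
```

```text
[ 0.4904  0.1634  0.0911 -0.0022 -0.0018 -0.0005  0.     -0.0008  0.0028] 5.22164511559023
[[0.4, -0.5], [0.3, 0.5], [-0.8, -0.6], [1.4, 0.0], [0.7, 1.0], [-1.2, 0.5], [-0.7, -0.8], [-0.6, -0.3], [0.7, 0.1]]
sd [0.00224449 0.00227248 0.00830279]
tab [0.49633001 0.16397792]
[4.26, 0.32, 9.89, -0.16, -0.07, 3.54]
[4.25, 0.34, 18.09, -0.16, -0.07, 3.54]
```

The picture shows the bracket from above: tab top at (247,345) and tray corners at (430,200) and (409,411). The fit gives a yaw of 5.2° with the tab at (0.496, 0.164). I'll descend to it.

>>> carry_out:
  commands:
    - [2.2,0.2,4,0,0,1.8]
    - [4.3,0.3,8,0,0,3.5]
    - [4.3,0.3,10.5,0,0,3.5]
    - [4.3,0.3,13.5,0,0,3.5]
    - [4.3,0.3,16.5,-0.1,-0.1,3.5]
    - [4.3,0.3,18.2,-0.1,-0.1,3.5]
    - [4.3,0.3,18.2,-0.1,-0.1,3.5]

```text
time: 5.42
tool_pos: [0.4953, 0.1653, 0.1366]
eef_rot: [[-0.093, 0.996, -0.002], [0.996, 0.093, -0.001], [-0.0, -0.002, -1.0]]
contact_force: [0.7, 0.3, -0.2]
finger_gap: 0.0512
grip_force: 0.0
```

>>> carry_out:
  commands:
    - [0,0,0,0,0,0]
    - [0,0,0,0,0,0]
    - [0,0,0,0,0,0]
    - [0,0,0,0,0,0]
  hand: 0
  force: 60

```text
time: 5.92
tool_pos: [0.4963, 0.1665, 0.1384]
eef_rot: [[-0.094, 0.996, 0.002], [0.996, 0.094, 0.0], [0.0, 0.002, -1.0]]
contact_force: [0.4, -1.3, 7.1]
finger_gap: 0.0111
grip_force: 61.5
```

Run:
```python
from h import *
s=ctrl.sense();print({k:np.round(s[k],3).tolist() for k in('time','tool_pos','eef_rot','contact_force','wrist_torque','finger_gap','grip_force')})
```

```text
{'time': 5.925, 'tool_pos': [0.496, 0.166, 0.138], 'eef_rot': [[-0.094, 0.996, 0.002], [0.996, 0.094, 0.0], [0.0, 0.002, -1.0]], 'contact_force': [0.375, -1.333, 7.06], 'wrist_torque': [-0.139, 0.128, 0.039], 'finger_gap': 0.011, 'grip_force': 61.512}
```

Gripped at 61 N. Next I'll lift and go to a standoff in front of the screw.

```bash
cat >> h.py <<'E'
U=np.array([.5025,-.1172]); YU=-11.47; H=.1077; DY=.0025; DZ=.1382
def target(xu,yu,zo):
    "TCP for bracket origin at (xu,yu,zo) in upright frame"
    L=np.array([xu+.006,yu+DY,zo+DZ]); return Ro.from_euler('z',YU,degrees=True).as_matrix()@L+[*U,0]
def where():
    s=ctrl.sense();L=Ro.from_euler('z',-YU,degrees=True).as_matrix()@(np.array(s['tool_pos'])-[*U,0])
    F=Ro.from_euler('z',-YU,degrees=True).as_matrix()@np.array(s['contact_force'])
    b=Ro.from_matrix(toolR(YU+90).T@np.array(s['eef_rot'])).as_rotvec(degrees=True)
    return "t %.2f bracket mm %s F_u %s tq %s rot %s"%(s['time'],np.round((L-[.006,DY,DZ])*1e3,1),np.round(F,1),np.round(s['wrist_torque'],2),np.round(b,2))
E
python3 - <<'E'
from h import *
print(where());print(target(.05,0,.0727),cmd(target(.05,0,.0727),toolR(YU+90)))
E
```

```text
t 5.92 bracket mm [-6.840e+01  2.743e+02  2.000e-01] F_u [ 0.6 -1.2  7.1] tq [-0.14  0.13  0.04] rot [ -0.1    0.02 -16.88]
[ 0.55787876 -0.1258858   0.2109    ] [-29.68, 3.38, -7.24, 0.1, -0.02, 16.88]
```

>>> carry_out:
  commands:
    - [0,0,-3,0,0,0]
    - [0,0.5,-7,0,0,0]
    - [-3,2,-8.2,0,0,2]
    - [-7.5,5,-8.2,0,0,5]
    - [-12,6,-8.2,0,0,9]
    - [-16.5,6,-8.2,0,0,13]
    - [-21,5,-8.2,0.1,0,16.9]
    - [-25,4,-8.2,0.1,0,16.9]

```text
time: 6.92
tool_pos: [0.558, -0.0807, 0.2184]
eef_rot: [[0.2, 0.98, -0.004], [0.98, -0.2, 0.0], [-0.0, -0.004, -1.0]]
contact_force: [0.3, 0.1, -3.7]
finger_gap: 0.011
grip_force: 60.1
```

Run:
```python
from h import *
print(where(),ctrl.sense()['finger_gap']);print(cmd(target(.05,0,.0727),toolR(YU+90)))
```

```text
t 6.92 bracket mm [41.1 44.3 80.2] F_u [ 0.2  0.2 -3.7] tq [-0.03 -0.02  0.03] rot [ 0.23 -0.02  0.09] 0.010972998124378094
[-4.43, 0.9, 0.74, -0.23, 0.02, -0.09]
```

>>> carry_out:
  commands:
    - [-2.2,0.5,0.4,0,0,0]
    - [-4.4,0.9,0.7,-0.2,0,-0.1]
    - [-4.4,0.9,0.7,-0.2,0,-0.1]
    - [-4.4,0.9,0.7,-0.2,0,-0.1]
    - [-4.4,0.9,0.7,-0.2,0,-0.1]

```text
time: 7.55
tool_pos: [0.5592, -0.1223, 0.2125]
eef_rot: [[0.196, 0.981, 0.002], [0.981, -0.196, 0.0], [0.001, 0.002, -1.0]]
contact_force: [-0.4, 0.0, -3.2]
finger_gap: 0.0114
grip_force: 60.1
```

Run:
```python
from h import *
print(where())
m=viewer.camera_model("wrist");i=viewer.read_camera("wrist")
j=viewer.read_camera("scene")
np.savez("w4.npz",i=i,K=m['K'],R=m['R'],t=m['t'],j=j)
c=i[130:384,150:390]
d=j[185:245,150:230]
a=cv2.resize(c[:,:,::-1],None,fx=2.3,fy=2.3,interpolation=cv2.INTER_CUBIC);a=a[:600]
b=cv2.resize(d[:,:,::-1],(240,180),interpolation=cv2.INTER_CUBIC);b=cv2.copyMakeBorder(b,0,a.shape[0]-180,0,0,cv2.BORDER_CONSTANT)
o=np.hstack([a,b]);print(o.shape,a.shape);cv2.imwrite("pics/w4.png",o)
```

```text
t 7.55 bracket mm [50.6  3.8 74.3] F_u [-0.4 -0.  -3.2] tq [ 0.    0.05 -0.06] rot [-0.09  0.03 -0.19]
(584, 792, 3) (584, 552, 3)
```

View pics/w4.png

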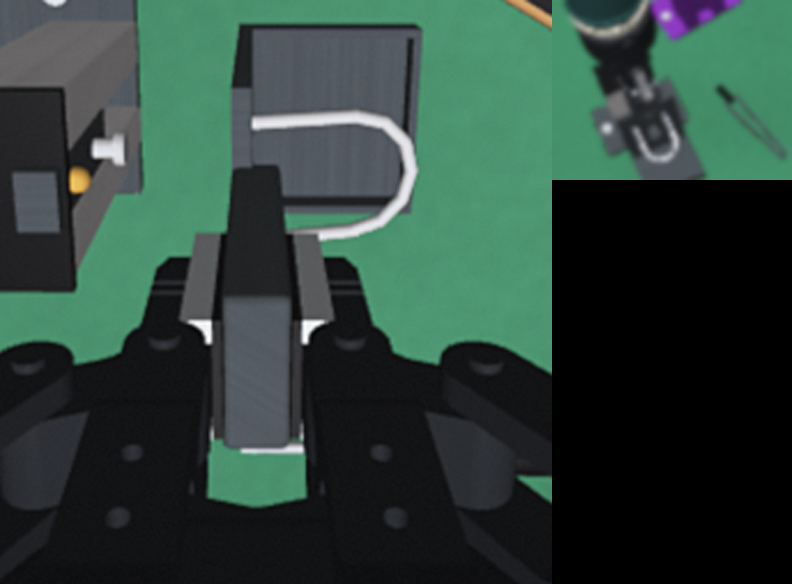

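The wrist view shows everything together: screw front face at (124,150), pin at (78,180), tab top at (226–290, 297–447) and plate side at (232,87). I can fit the bracket relative to the screw from this one picture.

```bash
cat > fit4.py <<'E'
from h import *
from scipy.optimize import least_squares
z=np.load("w4.npz");px=lambda P:np.array([[150+(a+.5)/2.3-.5,130+(b+.5)/2.3-.5] for (a,b),_ in P])
B=[((226,297),(0,.015,.17)),((290,297),(.012,.015,.17)),((224,447),(0,-.015,.17)),((291,447),(.012,-.015,.17)),((421,27),(.065,.035,.014)),((410,213),(.065,-.035,.014)),((232,87),(0,.035,.105)),((252,87),(.005,.035,.105)),((240,25),(0,.035,0))]
c=.0011
A=[((64,88),(c,.03+c,.15)),((76,290),(c,-.03-c,.15)),((142,192),(0,-.055,.008)),((136,22),(0,.03,.008)),((125,150),(.0105,0,'h')),((79,180),(.002,0,'p'))]
w=np.array([1,1,1.5,1,1.5,1]).repeat(2)
uA,uB=px(A),px(B);LB=np.array([b[1] for b in B])
ty=np.radians(YU-.19);tcp=np.array([.5592,-.1223])
def g(q):
    d=Ro.from_rotvec(q[:3]).as_matrix();m=dict(K=z['K'],R=d@z['R'],t=d@z['t']+q[3:6])
    x,y,a,h=q[6:10];LA=np.array([[i,j,h if k=='h' else h+.032 if k=='p' else k] for _,(i,j,k) in A])
    bx,by,b,bz=q[10:]
    rA=(proj("",LA@Ro.from_euler('z',a).as_matrix().T+[x,y,0],m)-uA).ravel()*w/.6
    rB=(proj("",LB@Ro.from_euler('z',b).as_matrix().T+[bx,by,bz],m)-uB).ravel()/.6
    xo=np.array([np.cos(b),np.sin(b)])@(tcp-[bx,by])-.006
    return np.r_[rA,rB,q[:3]/.005,q[3:6]/.002,(q[6:8]-U)/.003,(a-np.radians(YU))/.01,(h-.1077)/.0008,(bz-.0743)/.0006,(b-ty)/.006,xo/.0007]
r=least_squares(g,np.r_[np.zeros(6),*U,np.radians(YU),H,.551,-.123,ty,.0743],x_scale=.01);q=r.x
print(np.round(q,4));print(np.round(r.fun,1).tolist())
Rw=Ro.from_euler('z',-q[8]).as_matrix()[:2,:2];print("bracket in upright mm",Rw@(q[10:12]-q[6:8])*1e3,"dyaw",np.degrees(q[12]-q[8]),"z screw-keyhole",q[9]-q[13]-.035)
e=Ro.from_euler('z',-q[12]).as_matrix()[:2,:2]@(tcp-q[10:12]);print("TCP in bracket",e)
J=np.linalg.inv(r.jac.T@r.jac);S=np.sqrt(np.diag(J));print("sd x,y rel approx",np.sqrt([J[10,10]+J[6,6]-2*J[10,6],J[11,11]+J[7,7]-2*J[11,7],J[12,12]+J[8,8]-2*J[12,8]]))
E
python3 fit4.py
```

```text
[ 2.700e-03 -1.900e-03 -1.800e-03  4.000e-04 -3.000e-04  2.400e-03
  5.034e-01 -1.183e-01 -2.079e-01  1.081e-01  5.525e-01 -1.249e-01
 -1.996e-01  7.410e-02]
[-0.8, 0.9, 0.1, -0.7, -0.3, 1.0, -0.5, -1.6, 0.4, -0.8, 0.9, 1.0, -3.2, -0.8, 2.7, -0.8, -0.2, 0.2, 0.2, 0.2, 0.7, 1.6, 0.3, -0.7, -0.2, 1.0, 0.4, 1.0, -0.2, -1.2, 0.5, -0.4, -0.4, 0.2, -0.2, 1.2, 0.3, -0.4, -0.8, 0.5, -0.3, 0.7, 0.0]
bracket in upright mm [49.45285719  3.64418513] dyaw 0.47644281413107714 z screw-keyhole -0.001018903257790929
TCP in bracket [0.00600727 0.00389026]
sd x,y rel approx [0.00034763 0.00039654 0.00620865]
```

```bash
sed -i 's/^U=.*/U=np.array([.5034,-.1183]); YU=-11.7; H=.1079; DY=.0039; DZ=.1382/' h.py
python3 - <<'E'
from h import *
print(where());print(cmd(target(.014,0,.0729),toolR(YU+90)))
E
```

```text
t 7.65 bracket mm [49.6  3.1 74.4] F_u [-0.1  0.4 -4.2] tq [ 0.02 -0.01  0.01] rot [-0.1   0.01 -0.4 ]
[-0.29, -3.56, 0.14, 0.1, -0.01, 0.4]
```

>>> carry_out:
  commands:
    - [-0.3,-1.5,0.1,0.1,0,0.2]
    - [-0.3,-2.8,0.15,0.1,0,0.4]
    - [-0.3,-3.5,0.15,0.1,0,0.4]
    - [-0.3,-3.5,0.15,0.1,0,0.4]
    - [-0.3,-3.5,0.15,0.1,0,0.4]

```text
time: 8.28
tool_pos: [0.5247, -0.1199, 0.2112]
eef_rot: [[0.204, 0.979, 0.001], [0.979, -0.204, -0.0], [-0.0, 0.001, -1.0]]
contact_force: [0.5, 0.1, -4.2]
finger_gap: 0.0113
grip_force: 60.0
```

Run:
```python
from h import *
print(where())
m=viewer.camera_model("wrist");i=viewer.read_camera("wrist")
np.savez("w5.npz",i=i,K=m['K'],R=m['R'],t=m['t'])
c=i[120:345,150:350]
cv2.imwrite("pics/w5.png",cv2.resize(c[:,:,::-1],None,fx=2.6,fy=2.6,interpolation=cv2.INTER_CUBIC))
```

```text
t 8.28 bracket mm [15.2 -1.1 73. ] F_u [ 0.4  0.2 -4.2] tq [ 0.01 -0.02 -0.  ] rot [-0.06 -0.    0.1 ]
```

View pics/w5.png

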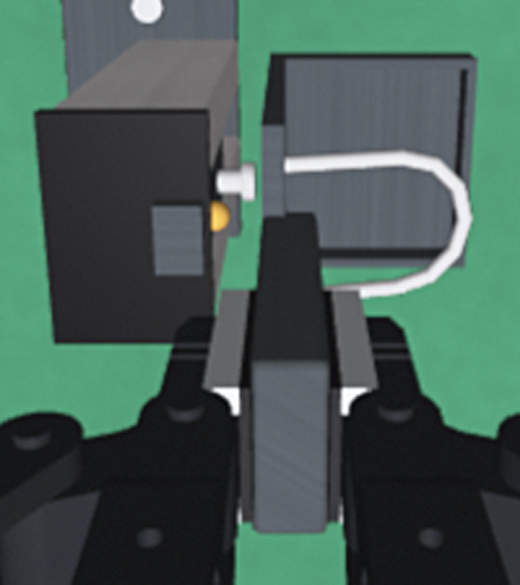

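```bash
python3 - <<'E'
s=open('fit4.py').read()
s=s.replace('w4.npz','w5.npz').replace('150+(a+.5)/2.3-.5,130+(b+.5)/2.3-.5','150+(a+.5)/2.6-.5,120+(b+.5)/2.6-.5')
i=s.index('B=[');j=s.index('c=.0011');k=s.index('A=[');l=s.index('uA,uB')
s=s[:i]+"""B=[((253,361),(0,.015,.17)),((328,361),(.012,.015,.17)),((252,531),(0,-.015,.17)),((329,531),(.012,-.015,.17)),((476,57),(.065,.035,.014)),((464,267),(.065,-.035,.014)),((262,125),(0,.035,.105)),((286,125),(.005,.035,.105)),((271,55),(0,.035,0))]
c=.0011
A=[((37,112),(-.04-c,.03+c,.15)),((208,110),(c,.03+c,.15)),((216,343),(c,-.03-c,.15)),((55,343),(-.04-c,-.03-c,.15)),((241,237),(0,-.055,.008)),((237,41),(0,.03,.008)),((255,182),(.0105,0,'h')),((220,217),(.002,0,'p'))]
w=np.array([1,1,1,1,1.5,1,1.5,1]).repeat(2)
"""+s[l:]
s=s.replace('YU-.19','YU+.1').replace('[.5592,-.1223]','[.5247,-.1199]').replace('.0743','.0730').replace('.551,-.123','.518,-.122')
open('fit5.py','w').write(s)
E
python3 fit5.py
```

```text
[-3.000e-04 -2.500e-03  1.000e-04  4.000e-04 -6.000e-04  2.100e-03
  5.038e-01 -1.183e-01 -2.041e-01  1.073e-01  5.181e-01 -1.224e-01
 -2.040e-01  7.260e-02]
[-0.7, 0.0, 0.4, 1.0, -0.3, -0.9, 0.8, -0.6, 0.1, 0.3, 0.1, -1.0, 0.3, 0.3, -0.7, 0.3, -2.2, -0.6, 2.2, -0.8, 0.4, 0.5, 0.1, 0.3, 0.6, 1.4, 0.3, -0.6, -0.5, 0.6, -0.8, 0.6, -0.1, -1.2, -0.1, -0.5, 0.0, 0.2, -0.3, 1.0, 0.1, -0.0, 0.0, -0.5, -0.6, -0.3, -0.0]
bracket in upright mm [14.8255551  -1.05107138] dyaw 0.006255475478661979 z screw-keyhole -0.00031805464500760106
TCP in bracket [0.00596958 0.0037541 ]
sd x,y rel approx [0.0002647  0.00031741 0.00516482]
```

>>> carry_out:
  commands:
    - [0.1,0,0,0,0,0]
    - [0.1,-0.2,0,0,0,0]
    - [0.1,-0.4,0,0,0,0]
    - [0.1,-0.5,0,0,0,0]
    - [0.1,-0.6,0,0,0,0]
    - [0.1,-0.7,0,0,0,0]
    - [0.1,-0.75,0,0,0,0]

```text
time: 9.2
tool_pos: [0.5185, -0.1175, 0.2113]
eef_rot: [[0.204, 0.979, 0.004], [0.979, -0.204, -0.0], [0.0, 0.004, -1.0]]
contact_force: [4.5, -1.8, -6.8]
finger_gap: 0.0115
grip_force: 59.4
```

```bash
python3 -c "
from h import *
print(where())"
```

```text
t 9.20 bracket mm [ 8.6 -0.  73.1] F_u [ 4.7 -0.8 -6.8] tq [-0.3  -1.83 -0.04] rot [-0.2   0.02  0.09]
```

Contact a little early, with a slight downward push. That suggests the screw sits low in the entry hole. I'll back off, lower 1 mm and retry.

>>> carry_out:
  commands:
    - [0,0.3,0,0,0,0]
    - [0,0.5,0,0,0,0]
    - [0,0.5,0.1,0,0,0]
    - [0,0.3,0.1,0,0,0]
    - [0,0.2,0.1,0,0,0]
    - [0,0.1,0.1,0,0,0]
    - [0,0,0.1,0,0,0]

```text
time: 10.07
tool_pos: [0.517, -0.1173, 0.21]
eef_rot: [[0.204, 0.979, 0.0], [0.979, -0.204, -0.0], [-0.0, 0.0, -1.0]]
contact_force: [0.3, 0.3, -3.9]
finger_gap: 0.0112
grip_force: 60.0
```

```bash
python3 -c "
from h import *
print(where())"
```

```text
t 10.07 bracket mm [ 7.1 -0.1 71.8] F_u [ 0.2  0.3 -3.9] tq [0.05 0.03 0.03] rot [-0.   -0.    0.09]
```

No force at x = 7 mm, so the head is in the hole. Pressing on.

>>> carry_out:
  commands:
    - [0,-0.15,0,0,0,0]
    - [0,-0.3,0,0,0,0]
    - [0,-0.4,0,0,0,0]
    - [0,-0.5,0,0,0,0]
    - [0,-0.6,0,0,0,0]
    - [0,-0.65,0,0,0,0]
    - [0,-0.65,0,0,0,0]

```text
time: 10.95
tool_pos: [0.5112, -0.116, 0.2101]
eef_rot: [[0.204, 0.979, 0.001], [0.979, -0.204, -0.0], [0.0, 0.001, -1.0]]
contact_force: [4.0, -0.9, -4.9]
finger_gap: 0.0116
grip_force: 59.8
```

```bash
python3 -c "
from h import *
print(where())"
```

```text
t 10.95 bracket mm [ 1.1 -0.1 71.9] F_u [ 4.1 -0.1 -4.9] tq [-0.17 -1.02  0.03] rot [-0.06  0.    0.09]
```

>>> carry_out:
  commands:
    - [0,-0.1,0,0,0,0]
    - [0,-0.15,0,0,0,0]
    - [0,-0.15,0,0,0,0]

```text
time: 11.32
tool_pos: [0.5099, -0.1157, 0.2101]
eef_rot: [[0.204, 0.979, 0.002], [0.979, -0.204, -0.0], [0.0, 0.002, -1.0]]
contact_force: [4.5, -2.2, -4.9]
finger_gap: 0.0108
grip_force: 59.6
```

```bash
python3 -c "
from h import *
print(where())"
```

```text
t 11.32 bracket mm [-0.2 -0.1 71.9] F_u [ 4.8 -1.2 -4.9] tq [-0.29 -1.39  0.04] rot [-0.09  0.    0.09]
```

>>> carry_out:
  commands:
    - [0,-0.1,0,0,0,0]
    - [0,-0.1,0,0,0,0]

```text
time: 11.58
tool_pos: [0.5096, -0.1157, 0.2102]
eef_rot: [[0.204, 0.979, 0.003], [0.979, -0.204, -0.0], [0.0, 0.003, -1.0]]
contact_force: [6.5, -1.6, -6.9]
finger_gap: 0.011
grip_force: 59.6
```

```bash
python3 -c "
from h import *
print(where())"
```

```text
t 11.57 bracket mm [-0.5 -0.1 72. ] F_u [ 6.7 -0.3 -6.9] tq [-0.38 -1.95  0.01] rot [-0.19  0.02  0.09]
```

Flush. Sliding down now.

>>> carry_out:
  commands:
    - [0,0,0.15,0,0,0]
    - [0,0,0.3,0,0,0]
    - [0,0,0.45,0,0,0]
    - [0,0,0.6,0,0,0]
    - [0,0,0.7,0,0,0]

```text
time: 12.2
tool_pos: [0.5098, -0.1156, 0.2039]
eef_rot: [[0.204, 0.979, 0.004], [0.979, -0.204, -0.001], [0.0, 0.004, -1.0]]
contact_force: [5.5, -1.5, -0.2]
finger_gap: 0.0107
grip_force: 60.5
```

```bash
python3 -c "
from h import *
print(where())"
```

```text
t 12.20 bracket mm [-0.3  0.  65.7] F_u [ 5.7 -0.3 -0.2] tq [-0.28 -1.47  0.  ] rot [-0.21 -0.    0.08]
```

>>> carry_out:
  commands:
    - [0,0,0.15,0,0,0]
    - [0,0,0.3,0,0,0]
    - [0,0,0.45,0,0,0]
    - [0,0,0.6,0,0,0]
    - [0,0,0.75,0,0,0]
    - [0,0,0.9,0,0,0]
    - [0,0,1.05,0,0,0]
    - [0,0,1.15,0,0,0]

```text
time: 13.2
tool_pos: [0.5099, -0.1157, 0.1924]
eef_rot: [[0.204, 0.979, 0.004], [0.979, -0.204, -0.001], [0.0, 0.004, -1.0]]
contact_force: [6.1, -1.6, -1.9]
finger_gap: 0.0112
grip_force: 60.5
```

```bash
python3 -c "
from h import *
print(where())"
```

```text
t 13.20 bracket mm [-0.2  0.  54.2] F_u [ 6.3 -0.3 -1.9] tq [-0.3  -1.52  0.05] rot [-0.22  0.    0.08]
```

>>> carry_out:
  commands:
    - [0,0,0.1,0,0,0]
    - [0,0,0.2,0,0,0]
    - [0,0,0.3,0,0,0]
    - [0,0,0.35,0,0,0]

```text
time: 13.7
tool_pos: [0.5099, -0.1157, 0.1887]
eef_rot: [[0.204, 0.979, 0.004], [0.979, -0.204, -0.001], [0.0, 0.004, -1.0]]
contact_force: [6.8, -1.0, -2.0]
finger_gap: 0.0111
grip_force: 60.3
```

```bash
python3 -c "
from h import *
print(where())"
```

```text
t 13.70 bracket mm [-0.1 -0.  50.5] F_u [ 6.9  0.4 -2. ] tq [-0.33 -1.55  0.02] rot [-0.22  0.01  0.08]
```

>>> carry_out:
  commands:
    - [0,0,0.05,0,0,0]
    - [0,0,0.1,0,0,0]
    - [0,0,0.15,0,0,0]

```text
time: 14.08
tool_pos: [0.51, -0.1157, 0.1876]
eef_rot: [[0.204, 0.979, 0.004], [0.979, -0.204, -0.001], [-0.0, 0.004, -1.0]]
contact_force: [6.4, -1.0, -0.6]
finger_gap: 0.0114
grip_force: 60.5
```

```bash
python3 -c "
from h import *
print(where())"
```

```text
t 14.07 bracket mm [-0.1  0.  49.4] F_u [ 6.4  0.3 -0.6] tq [-0.3  -1.39  0.03] rot [-0.23 -0.    0.08]
```

>>> carry_out:
  commands:
    - [0,0,0.05,0,0,0]
    - [0,0,0.1,0,0,0]
    - [0,0,0.15,0,0,0]
    - [0,0,0.15,0,0,0]

```text
time: 14.58
tool_pos: [0.51, -0.1156, 0.1864]
eef_rot: [[0.204, 0.979, 0.004], [0.979, -0.204, -0.001], [-0.0, 0.004, -1.0]]
contact_force: [5.2, -0.6, 3.2]
finger_gap: 0.011
grip_force: 61.3
```

```bash
python3 -c "
from h import *
print(where())"
```

```text
t 14.57 bracket mm [-0.1  0.  48.2] F_u [5.2 0.5 3.2] tq [-0.29 -1.27  0.02] rot [-0.23 -0.01  0.08]
```

>>> carry_out:
  commands:
    - [0,0,0.05,0,0,0]
    - [0,0,0.1,0,0,0]
    - [0,0,0.1,0,0,0]

```text
time: 14.95
tool_pos: [0.5101, -0.1156, 0.1861]
eef_rot: [[0.204, 0.979, 0.004], [0.979, -0.204, -0.001], [-0.0, 0.004, -1.0]]
contact_force: [3.0, -1.1, 9.4]
finger_gap: 0.0113
grip_force: 62.3
```

```bash
python3 -c "
from h import *
print(where())
i=viewer.read_camera('wrist')[120:345,120:350]
cv2.imwrite('pics/w6.png',cv2.resize(i[:,:,::-1],None,fx=2.6,fy=2.6,interpolation=cv2.INTER_CUBIC))"
```

```text
t 14.95 bracket mm [ 0.   0.1 47.9] F_u [ 3.1 -0.5  9.4] tq [-0.27 -0.84  0.07] rot [-0.24 -0.03  0.08]
```

View pics/w6.png

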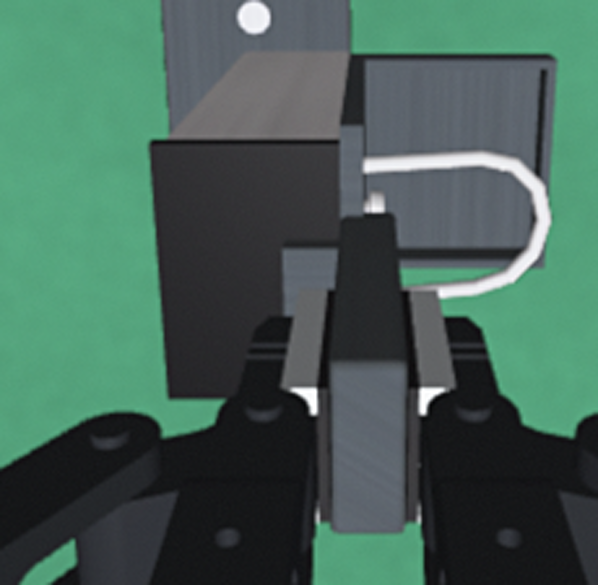

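The plate is flush and the screw head shows in front of it at (375,203). The rising vertical force says the slide has bottomed. I'll do a gentle upward tug to test the lock.

>>> carry_out:
  commands:
    - [0,0.1,-0.1,0,0,0]
    - [0,0.2,-0.2,0,0,0]
    - [0,0.2,-0.3,0,0,0]
    - [0,0.2,-0.4,0,0,0]
    - [0,0.2,-0.4,0,0,0]

```text
time: 15.62
tool_pos: [0.5101, -0.1158, 0.187]
eef_rot: [[0.204, 0.979, -0.0], [0.979, -0.204, 0.001], [0.0, -0.001, -1.0]]
contact_force: [5.5, -0.9, -5.0]
finger_gap: 0.011
grip_force: 59.9
```

```bash
python3 -c "
from h import *
print(where())"
```

```text
t 15.62 bracket mm [ 0.1 -0.1 48.8] F_u [ 5.5  0.2 -5. ] tq [-0.21 -1.4   0.02] rot [0.03 0.02 0.08]
```

>>> carry_out:
  commands:
    - [0,0.05,-0.1,0,0,0]
    - [0,0.1,-0.2,0,0,0]
    - [0,0.1,-0.2,0,0,0]

```text
time: 16.0
tool_pos: [0.5101, -0.1159, 0.1887]
eef_rot: [[0.204, 0.979, -0.003], [0.979, -0.204, 0.001], [0.0, -0.003, -1.0]]
contact_force: [3.7, 0.2, -10.0]
finger_gap: 0.0109
grip_force: 59.2
```

```bash
python3 -c "
from h import *
print(where())"
```

```text
t 16.00 bracket mm [ 0.1 -0.2 50.5] F_u [  3.6   0.9 -10. ] tq [-0.15 -1.08  0.05] rot [0.15 0.01 0.09]
```

>>> carry_out:
  commands:
    - [0,0,-0.1,0,0,0]
    - [0,0,-0.1,0,0,0]

```text
time: 16.25
tool_pos: [0.5101, -0.1159, 0.1891]
eef_rot: [[0.204, 0.979, -0.003], [0.979, -0.204, 0.001], [0.0, -0.003, -1.0]]
contact_force: [5.5, -1.3, -17.2]
finger_gap: 0.0111
grip_force: 59.1
```

```bash
python3 -c "
from h import *
print(where())"
```

```text
t 16.25 bracket mm [ 0.1 -0.2 50.9] F_u [  5.7  -0.2 -17.2] tq [-0.19 -1.54  0.13] rot [0.16 0.03 0.09]
```

Locked: the pull rose by about 13 N with almost no motion. I'll settle it back down and release.

>>> carry_out:
  commands:
    - [0,0,0.15,0,0,0]
    - [0,0,0.3,0,0,0]
    - [0,0,0.4,0,0,0]
    - [0,0,0.45,0,0,0]
    - [0,0,0.45,0,0,0]

```text
time: 16.88
tool_pos: [0.5109, -0.116, 0.1866]
eef_rot: [[0.204, 0.979, -0.001], [0.979, -0.204, -0.0], [-0.0, -0.001, -1.0]]
contact_force: [-1.3, 0.5, -1.6]
finger_gap: 0.0112
grip_force: 61.3
```

```bash
python3 -c "
from h import *
print(where())"
```

```text
t 16.88 bracket mm [ 0.9 -0.1 48.4] F_u [-1.4  0.3 -1.6] tq [ 0.05  0.28 -0.04] rot [ 0.04 -0.01  0.09]
```

Nearly force-free. Opening moderately, then retreating upward.

>>> carry_out:
  commands:
    - [0,0,0,0,0,0]
    - [0,0,0,0,0,0]
    - [0,0,0,0,0,0]
    - [0,0,0,0,0,0]
  hand: 0.5

```text
time: 17.38
tool_pos: [0.5114, -0.1161, 0.1866]
eef_rot: [[0.204, 0.979, 0.0], [0.979, -0.204, -0.0], [-0.0, 0.0, -1.0]]
contact_force: [0.0, 0.2, -0.3]
finger_gap: 0.0431
grip_force: 0.0
```

>>> carry_out:
  commands:
    - [0,0,-0.5,0,0,0]
    - [0,0,-2,0,0,0]
    - [0,0,-5,0,0,0]
    - [0,0,-9,0,0,0]
    - [-2,0,-13,0,0,0]
    - [-8,0,-13,0,0,0]
    - [-8,0,-13,0,0,0]
    - [-8,0,-13,0,0,0]

```text
time: 18.38
tool_pos: [0.4949, -0.1941, 0.3171]
eef_rot: [[0.205, 0.979, 0.001], [0.979, -0.205, 0.0], [0.0, 0.001, -1.0]]
contact_force: [0.5, 1.0, -0.3]
finger_gap: 0.0429
grip_force: 0.0
```

```bash
python3 -c "
from h import *
print(where(),ctrl.sense()['finger_gap'])
i=viewer.read_camera('wrist')
cv2.imwrite('pics/w7.png',cv2.resize(i[100:,100:420][:,:,::-1],None,fx=2,fy=2,interpolation=cv2.INTER_CUBIC))"
```

```text
t 18.38 bracket mm [  1.1 -79.8 178.9] F_u [ 0.3  1.1 -0.3] tq [ 0.04 -0.02  0.03] rot [-0.04  0.02  0.12] 0.042856187946726416
```

View pics/w7.png

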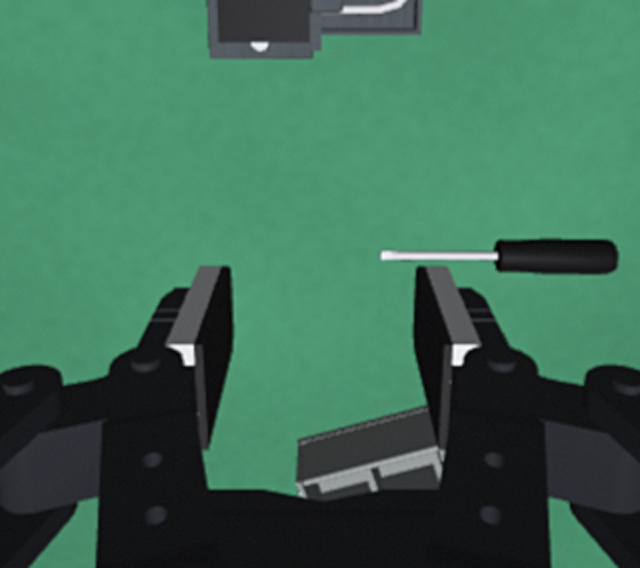

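The bracket hangs flush against the upright (tray at (370,15), column at (262,25)) and the gripper is clear. Handing in.

```bash
python3 -c "
from bench import workorder
print(workorder.close_job())"
```

```text
the job is handed in; nothing more can be done
None
```

The bracket is hung on the grey upright and released. A gentle upward tug at the end was blocked (about 13 N of pull, almost no movement), so the catch pin is locked, and the job was handed in at about 18.5 s.

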